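# Sweep used vial caps into the waste bin

## Task

Clear the sorting deck: with the fingertips, sweep the four loose blue vial caps along the white deck and over its open end into the yellow waste bin. Only push the caps, do not pick them up, and leave the two amber vials standing on the deck where they are.

Things in the scene. Friction and masses are not known exactly. Their poses are not given: they have to be found in the camera images.
- deck: White sorting deck, fixed, flat plate 230 mm wide between its lips (along its x) and 260 mm long (along its y). Origin at the centre of its underside on the bench, z up; its top is 45 mm above the origin. Steel lips 6 mm thick and 8 mm high run along both long sides (x = +-118 mm); both ends (y = +-130 mm) are open and flush. The waste bin stands at one end and the vial block at the other; which is where changes.
- bin: Yellow open waste bin, fixed, 230 mm (along x) by 110 mm (along y), 40 mm high, walls and floor 3 mm; origin at the centre of its underside, axes parallel to the deck's. It stands 2 mm from one open end of the deck, its rim 5 mm below the deck's top, its centre 187 mm from the deck's origin along the deck's y (plus or minus).
- rack: Beige vial block, fixed, 230 by 110 mm, 34 mm high, with amber blue-capped vials sunk in it that reach 56 mm above the bench (11 mm above the deck's top). Origin at the centre of its underside; it stands 2 mm from the deck's other end. Nothing belongs on it.
- cap1_center (a point): Centre of a loose blue screw cap, a disc 22 mm in diameter and 12 mm high, 10 to 17 g, lying flat on the deck (this point is 6 mm above the deck's top). It slides when pushed from the side.
- cap2_center (a point): Centre of a loose blue screw cap, a disc 22 mm in diameter and 12 mm high, 10 to 17 g, lying flat on the deck (this point is 6 mm above the deck's top). It slides when pushed from the side.
- cap3_center (a point): Centre of a loose blue screw cap, a disc 22 mm in diameter and 12 mm high, 10 to 17 g, lying flat on the deck (this point is 6 mm above the deck's top). It slides when pushed from the side.
- cap4_center (a point): Centre of a loose blue screw cap, a disc 22 mm in diameter and 12 mm high, 10 to 17 g, lying flat on the deck (this point is 6 mm above the deck's top). It slides when pushed from the side.
- vial_a: Amber glass vial with a white cap and a paper band, 23 mm in diameter, 50 mm tall, about 30 g, standing loose on the deck beside one of the lips. Origin at the centre of its underside. To be left alone.
- vial_b: Amber glass vial with a white cap and a paper band, 23 mm in diameter, 50 mm tall, about 30 g, standing loose on the deck beside one of the lips. Origin at the centre of its underside. To be left alone.

How it is judged:
At the end, for the whole second after the job is handed in: All four cap centres lie inside the yellow bin's outline and below its rim (40 mm above the bench); both amber vials stand upright (within 0.2 rad) within 15 mm of where they started (x of cap1_center in the frame of bin between -0.115 and 0.115 m and y of cap1_center in the frame of bin between -0.055 and 0.055 m and z of each of cap1_center, cap2_center, cap3_center, cap4_center in the frame of bin below 0.04 m and x of cap2_center in the frame of bin between -0.115 and 0.115 m and y of cap2_center in the frame of bin between -0.055 and 0.055 m and x of cap3_center in the frame of bin between -0.115 and 0.115 m and y of cap3_center in the frame of bin between -0.055 and 0.055 m and x of cap4_center in the frame of bin between -0.115 and 0.115 m and y of cap4_center in the frame of bin between -0.055 and 0.055 m and distance of each of vial_a, vial_b from where it was at the start of the episode below 0.015 m and angle between each of vial_a, vial_b's own z axis and vertical below 0.2 rad); the robot touches nothing.
It fails at once if a cap is lifted: its centre rises more than 16 mm above its height when lying on the deck (height (world z) of any of cap1_center, cap2_center, cap3_center, cap4_center above 0.067 m).
It fails at once if a standing vial is shifted by more than 15 mm or tipped by more than 0.35 rad (distance of any of vial_a, vial_b from where it was at the start of the episode above 0.015 m or angle between any of vial_a, vial_b's own z axis and vertical above 0.35 rad).
It also fails if it takes over 56 s, if anything falls off the work surface, if the arm or the gripper's body presses on something with over 40 N, if the wrist force passes 120 N, or if a joint passes its speed limit or range.

## Robot

A 6-joint arm with a two-finger parallel gripper is mounted at the origin on the work surface. World frame = base frame: x ahead of the robot, y to its left, z up, the work surface at z = 0. Lengths are in m, angles in rad, forces in N, time in s.
With the tool pointing down it reaches from about 0.3 to 0.875 m from the base axis. Payload 6.4 kg.
Tool frame: the origin (TCP) lies at the centre of the arm's flange, where the gripper is bolted on; the fingertips stand 173 mm ahead of it and the grasp point (between the pads) lies 155 mm ahead of it; z points along the fingers, x is the direction in which the jaws open and shut, and the axes are right-handed (so a half turn about z gives the same grasp; the last joint's range is limited). The gripper opens to 85 mm and grips with 20 to 120 N. Pads are 22 mm wide; open, the fingers measure 114 mm over their backs; the gripper's body (76 mm by 85 mm) begins 54 mm behind the grasp point. The pads swing forward as they close: fully open they stand 13 mm farther back than shut.
Start: joints at [-1.448, 0.181, 1.607, -0, 1.354, -0.206], TCP at [0.186, -0.544, 0.405] pointing down, gripper open.
Joint ranges: [-2.99, 2.99], [-0.89, 2.07], [0.3, 2.58], [-1.14, 4.28], [0, 2.63], [-3.12, 3.12]. Speed limits (rad/s): [2.57, 2.57, 3.01, 3.14, 3.14, 3.14].

## Interface

Orientations are given as a unit quaternion [w, x, y, z].
In Python, from bench import ctrl gives the robot as it stands. The module is installed in compiled form; this text tells all that it offers.
- The arm moves only by the tool move_arm, never from a script. Its argument "moves" is a list of rows, each an object of numbers: "gripper": the opening in per cent of the stroke, from 0 (shut) to 100 (fully open); "x", "y", "z": the shift along the tool's x, y, z in cm; "roll": the turn about the tool's z in degrees. In form: [{"gripper": .., "x": .., "y": .., "z": .., "roll": ..}, ...]. A call has 1 to 5 rows; each row shifts and turns the commanded pose from where the row before left it, along the tool's axes as they then stand; what a row does not reach is not made up. A row lasts 1/8 s, in which the tool goes at most 62.5 mm and 10.7 degrees, less where a joint would pass 70% of its speed; a pose out of reach is approached as far as the arm can. A call is refused whole if a number of a shift passes 6.25 or a number of a turn 10.7, either way. A call with a gripper value outside its range is refused whole. The fingers move at their own pace and stop on an object; the grip force is fixed at half the most. Time passes only in rows, so rows that do not move let the fingers close. It gives the time, the measured TCP pose, the force and the opening at its end, in the units of the state.
- ctrl.get_obs(): the state, without advancing time (a new reading comes with each control period).
- ctrl.camera(name): name is "side" or "top"; returns a dict with "img" (384x512x3 uint8, red, green, blue), "fx", "fy", "cx", "cy" (pixels), "world_from_camera" (4x4, takes a point from camera to world coordinates). Camera axes: x right, y up, looking along -z (the intrinsics and any distortion apply to the point x, -y, -z); pixel columns grow to the right and rows downward; lengths in m; the calibration is good to about 2 mm. A picture is of the moment at which its call begins. There is no depth.
- ctrl.hand_in(): hands the job in, once; it reports no verdict.
The state is a dict: "time_s": time; "q": joint angles; "dq": joint speeds; "joint_efforts": joint torques, N m; "eef_pos": TCP position; "eef_rot": TCP orientation; "wrist_force": force on the tool from outside, world axes, zero at the start; "torque": the same for the moment, N m; "opening": opening from 0.0 (shut) to 1.0 (fully open).
Only numpy, scipy, OpenCV 4.12 (cv2) and the standard library are available. Lean on these libraries where they do the work, as an engineer would, in place of code of your own. Each camera call takes 0.05 s, during which the arm holds its last target. There are 200 camera calls.

## Working session

There is one attempt and no reset: what is moved stays moved. The work goes in short steps, Python scripts to look and compute and a tool call to move; the robot and the scene stay as the last step left them, time stands still between calls to the robot, and variables do not carry over. Pictures are saved under pics/ and viewed, about 8 in all and at most 12, crops included, and the job is handed in when it is done.

Besides the shell and the picture viewer there is one more tool, called as name(argument=value, ...), one argument or row to a line, values as JSON. move_arm: Moves the arm, as the interface text tells. Its arguments: {"type":"object","properties":{"moves":{"type":"array","items":{"type":"object","properties":{"gripper":{"type":"number"},"x":{"type":"number"},"y":{"type":"number"},"z":{"type":"number"},"roll":{"type":"number"}}}}},"required":["moves"]}

```bash
mkdir -p pics; cat > h.py <<'E'
import numpy as np, cv2
from bench import ctrl
def snap(n,f):
    c=ctrl.camera(n); cv2.imwrite(f'pics/{f}.png',c['img'][:,:,::-1]); return c
def ray(c,u,v,z):
    T=np.array(c['world_from_camera']); d=T[:3,:3]@np.array([(u-c['cx'])/c['fx'],-(v-c['cy'])/c['fy'],-1.]); o=T[:3,3]
    return o+d*(z-o[2])/d[2]
def blobs(c,lo,hi,z,amin=25):
    h=cv2.cvtColor(c['img'],cv2.COLOR_RGB2HSV); m=cv2.inRange(h,np.array(lo),np.array(hi))
    n,_,s,ce=cv2.connectedComponentsWithStats(m)
    for i in range(1,n):
        if s[i,4]>=amin: print(ce[i].round(1),s[i,:5],ray(c,*ce[i],z).round(4))
E
python3 - <<'E'
from h import *
c=snap('top','t0'); print({k:v for k,v in c.items() if k!='img'})
print('blue');blobs(c,(95,90,60),(130,255,255),.057)
print('yellow');blobs(c,(22,120,100),(35,255,255),.04)
print('amber');blobs(c,(5,120,50),(20,255,255),.07)
c2=snap('side','s0')
a=np.hstack([c['img'],c2['img']]);
o=ctrl.get_obs();print(o['eef_pos'],o['eef_rot'],o['time_s'])
E
```

```text
{'fx': 403.73858958591364, 'fy': 403.73858958591364, 'cx': 261.27144258793527, 'cy': 193.44803386956892, 'world_from_camera': array([[ 0.00921929,  0.98941105, -0.14484743,  0.43545728],
       [-0.99916323,  0.00334247, -0.04076359,  0.01569592],
       [-0.0398478 ,  0.14510204,  0.98861396,  0.79513101],
       [ 0.        ,  0.        ,  0.        ,  1.        ]])}
blue
[14.  36.6] [  0   0  30  85 343] [0.8611 0.5474 0.057 ]
[253.6   4.7] [  38    0  474   13 4668] [0.9227 0.065  0.057 ]
[184.  136.8] [179 132  11  11  87] [0.6521 0.1943 0.057 ]
[149.  160.8] [144 156  11  11  88] [0.6054 0.2594 0.057 ]
[255.  169.2] [250 164  11  12  89] [0.5893 0.0583 0.057 ]
[304.7 171.7] [299 166  12  12  97] [ 0.5847 -0.0342  0.057 ]
[167.  182.1] [162 177  11  11  93] [0.5645 0.2232 0.057 ]
[234.  181.6] [229 176  11  12  88] [0.5658 0.0972 0.057 ]
[149.2 183.1] [144 178  11  11  90] [0.5626 0.2568 0.057 ]
[281.7 189.4] [276 184  12  12  95] [0.5512 0.0085 0.057 ]
[185.3 203.8] [180 199  11  11  95] [0.5237 0.187  0.057 ]
[167.4 204.7] [162 200  11  11  92] [0.5219 0.2206 0.057 ]
[186.  226.9] [181 222  11  11  96] [0.4809 0.1843 0.057 ]
yellow
[381.6 173.5] [332 114  69 122 450] [ 0.5848 -0.1795  0.04  ]
[365.1 173.8] [ 333  121   61  110 4991] [ 0.5842 -0.1487  0.04  ]
[338.8 198.9] [336 167   6  63  85] [ 0.5363 -0.0987  0.04  ]
amber
[ 0.18564736 -0.54398022  0.40387147] [-5.82311982e-04  8.13287955e-01 -5.81860882e-01 -5.26873206e-04] 0.1
```

View pics/t0.png

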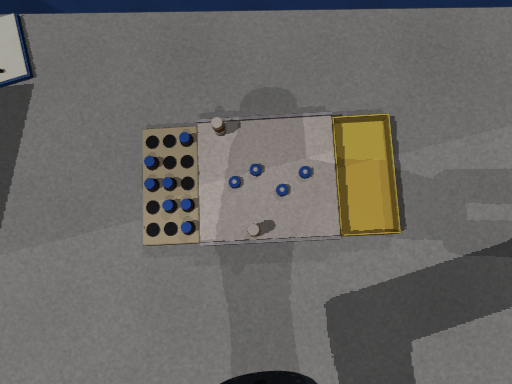

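View pics/s0.png

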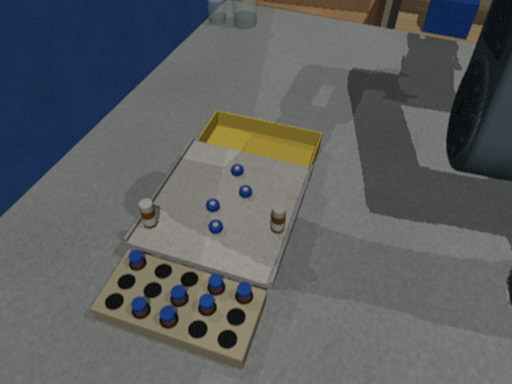

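The top view shows the bin on the right (-y side), with its near edge at columns 332–341. The rack is on the left. The four loose caps are at (234,182), (255,169), (282,189) and (305,172), and the vial tops at (217,122) and (253,229). The side view agrees.

```bash
cat >> h.py <<'E'
def deckframe(c):
    P=[ray(c,u,v,.053)[:2] for u,v in [(197,119.5),(332,115.5),(340.5,238),(200,243)]]
    P=np.array(P); ctr=P.mean(0); ey=(P[0]+P[3]-P[1]-P[2]); ey/=np.linalg.norm(ey); ex=np.array([ey[1],-ey[0]])
    return P,ctr,ex,ey
E
python3 - <<'E'
from h import *
c=ctrl.camera('top');P,ctr,ex,ey=deckframe(c)
print(P.round(4),ctr,ex,ey,np.degrees(np.arctan2(ex[1],ex[0])))
f=lambda p:np.array([(p[:2]-ctr)@ex,(p[:2]-ctr)@ey]).round(4)
print([f(p) for p in P])
for u,v,z in [(234,181.6,.055),(255,169.2,.055),(281.7,189.4,.055),(304.7,171.7,.055),(217,122.5,.095),(253,229.5,.095)]:
    p=ray(c,u,v,z);print(p.round(4),f(p))
print('yellow corners',[f(ray(c,u,v,.04)) for u,v in [(333,115),(388,114),(400,234),(341,236)]])
o=ctrl.get_obs();from scipy.spatial.transform import Rotation as R
q=np.array(o['eef_rot']);r=R.from_quat(q[[1,2,3,0]]).as_matrix();print(r.round(3))
E
```

```text
[[ 0.6875  0.1713]
 [ 0.6943 -0.0868]
 [ 0.4629 -0.0984]
 [ 0.4518  0.1581]] [0.57413579 0.03606174] [0.99939406 0.03480666] [-0.03480666  0.99939406] 1.9946775521510034
[array([0.118 , 0.1312]), array([ 0.1158, -0.127 ]), array([-0.1158, -0.1305]), array([-0.118 ,  0.1262])]
[0.5661 0.0974 0.055 ] [-0.0059  0.0616]
[0.5897 0.0584 0.055 ] [0.0164 0.0218]
[0.5516 0.0084 0.055 ] [-0.0235 -0.0269]
[ 0.5851 -0.0343  0.055 ] [ 0.0085 -0.0707]
[0.6675 0.1259 0.095 ] [0.0964 0.0865]
[0.4749 0.0583 0.095 ] [-0.0984  0.0257]
yellow corners [array([ 0.1212, -0.1309]), array([ 0.1191, -0.236 ]), array([-0.111 , -0.2416]), array([-0.1118, -0.1337])]
[[ 0.323 -0.946 -0.   ]
 [-0.946 -0.323  0.001]
 [-0.001 -0.    -1.   ]]
```

move_arm(
  moves=[
    {"gripper": 15, "roll": -10.4},
    {"gripper": 15, "roll": -10.4},
    {"gripper": 15, "roll": -10.4},
    {"gripper": 15, "roll": -10.4},
    {"gripper": 15, "roll": -10.4},
  ],
)

```text
validation failed for argument at $.mo...
```

move_arm(
  moves=[
    {"gripper": 15, "roll": -10.4},
    {"gripper": 15, "roll": -10.6},
    {"gripper": 15, "x": 3.2, "y": -5.0},
    {"gripper": 15, "x": 3.2, "y": -5.0},
    {"gripper": 15, "x": 3.2, "y": -5.0},
  ],
)

```text
validation failed for argument at $.mo...
```

move_arm(
  moves=[
    {"gripper": 15, "x": 3.2, "y": -5.0},
    {"gripper": 15, "x": 3.2, "y": -5.0},
    {"gripper": 15, "x": 3.2, "y": -5.0},
    {"gripper": 15, "x": 3.2, "y": -5.0},
    {"gripper": 15, "x": 3.2, "y": -5.0},
  ],
)

```text
validation failed for argument at $.mo...
```

move_arm(
  moves=[
    {"gripper": 15, "x": 3.2, "y": -5.0},
    {"gripper": 15, "x": 3.2, "y": -5.0},
    {"gripper": 15, "x": 3.2, "y": -5.0},
    {"gripper": 15},
    {"gripper": 15},
  ],
)

```text
validation failed for argument at $.mo...
```

Every row probably needs all five fields.

move_arm(
  moves=[
    {"gripper": 15, "x": 0, "y": 0, "z": 0, "roll": -10.4},
    {"gripper": 15, "x": 0, "y": 0, "z": 0, "roll": -10.4},
    {"gripper": 15, "x": 0, "y": 0, "z": 0, "roll": -10.4},
    {"gripper": 15, "x": 0, "y": 0, "z": 0, "roll": -10.4},
    {"gripper": 15, "x": 0, "y": 0, "z": 0, "roll": -10.4},
  ],
)

```text
time_s: 0.78
eef_pos: [0.1857, -0.5441, 0.4043]
eef_rot: [-0.0, 0.987, -0.164, -0.0]
wrist_force: [-0.7, 0.2, 0.6]
opening: 0.152
```

move_arm(
  moves=[
    {"gripper": 15, "x": 0, "y": 0, "z": 0, "roll": -10.4},
    {"gripper": 15, "x": 0, "y": 0, "z": 0, "roll": -10.4},
    {"gripper": 15, "x": 3.2, "y": -5, "z": 0, "roll": 0},
    {"gripper": 15, "x": 3.2, "y": -5, "z": 0, "roll": 0},
    {"gripper": 15, "x": 3.2, "y": -5, "z": 0, "roll": 0},
  ],
)

```text
time_s: 1.4
eef_pos: [0.2779, -0.3899, 0.4043]
eef_rot: [-0.0, 1.0, 0.014, 0.0]
wrist_force: [0.8, -1.2, 0.3]
opening: 0.152
```

move_arm(
  moves=[
    {"gripper": 15, "x": 3.2, "y": -5, "z": 0, "roll": 0},
    {"gripper": 15, "x": 3.2, "y": -5, "z": 0, "roll": 0},
    {"gripper": 15, "x": 3.2, "y": -5, "z": 0, "roll": 0},
    {"gripper": 15, "x": 3.2, "y": -5, "z": 0, "roll": 0},
    {"gripper": 15, "x": 3.2, "y": -5, "z": 0, "roll": 0},
  ],
)

```text
time_s: 2.02
eef_pos: [0.4307, -0.1352, 0.4048]
eef_rot: [0.0, 1.0, 0.014, 0.0]
wrist_force: [1.0, -0.6, 0.1]
opening: 0.153
```

move_arm(
  moves=[
    {"gripper": 15, "x": 3.2, "y": -5, "z": 0, "roll": 0},
    {"gripper": 15, "x": 3.2, "y": -5, "z": 0, "roll": 0},
    {"gripper": 15, "x": 3.2, "y": -5, "z": 0, "roll": 0},
    {"gripper": 15, "x": 0, "y": 0, "z": 0, "roll": 0},
    {"gripper": 15, "x": 0, "y": 0, "z": 0, "roll": 0},
  ],
)

```text
time_s: 2.65
eef_pos: [0.5216, 0.0157, 0.4042]
eef_rot: [0.0, 1.0, 0.015, -0.001]
wrist_force: [0.2, -0.0, 0.0]
opening: 0.145
```

move_arm(
  moves=[
    {"gripper": 15, "x": 2.7, "y": -2.7, "z": 0, "roll": 0},
    {"gripper": 15, "x": 0, "y": 0, "z": 6, "roll": 0},
    {"gripper": 15, "x": 0, "y": 0, "z": 6, "roll": 0},
    {"gripper": 15, "x": 0, "y": 0, "z": 4, "roll": 0},
    {"gripper": 15, "x": 0, "y": 0, "z": 2, "roll": 0},
  ],
)

```text
time_s: 3.28
eef_pos: [0.5464, 0.0417, 0.222]
eef_rot: [-0.0, 1.0, 0.013, -0.002]
wrist_force: [0.8, 0.7, 0.7]
opening: 0.15
```

```bash
python3 - <<'E'
from h import *
c=snap('top','t1');s=snap('side','s1')
cv2.imwrite('pics/m1.png',cv2.resize(np.hstack([c['img'][100:260,140:410],s['img'][100:260,90:360]])[:,:,::-1],None,fx=1.45,fy=1.45))
print(ctrl.get_obs()['eef_pos'],ctrl.get_obs()['wrist_force'])
E
```

```text
[0.54635013 0.04182033 0.22211243] [-0.44237027 -1.09717785  0.11221612]
```

View pics/m1.png

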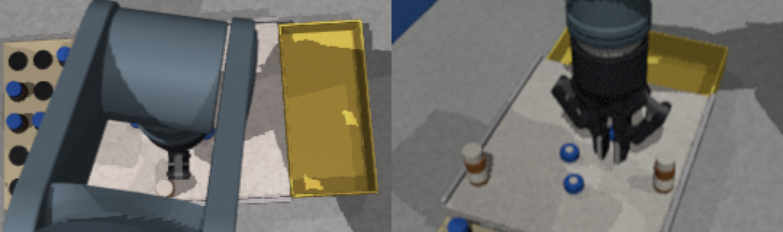

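Tips are about 4 mm above the deck, with cap3 in front of the fingers in the side view (crop 613,133). Sweeping it now.

move_arm(
  moves=[
    {"gripper": 15, "x": 0, "y": 1, "z": 0, "roll": 0},
    {"gripper": 15, "x": 0, "y": 2, "z": 0, "roll": 0},
    {"gripper": 15, "x": 0, "y": 2, "z": 0, "roll": 0},
    {"gripper": 15, "x": 0, "y": 2, "z": 0, "roll": 0},
    {"gripper": 15, "x": 0, "y": 2, "z": 0, "roll": 0},
  ],
)

```text
time_s: 4.0
eef_pos: [0.5507, -0.0483, 0.225]
eef_rot: [0.0, 1.0, 0.014, 0.0]
wrist_force: [-0.4, 0.5, -0.6]
opening: 0.147
```

move_arm(
  moves=[
    {"gripper": 15, "x": 0, "y": 2, "z": 0, "roll": 0},
    {"gripper": 15, "x": 0, "y": 2, "z": 0, "roll": 0},
    {"gripper": 15, "x": 0, "y": 2, "z": 0, "roll": 0},
    {"gripper": 15, "x": 0, "y": 0, "z": 0, "roll": 0},
    {"gripper": 15, "x": 0, "y": 0, "z": -6, "roll": 0},
  ],
)

```text
time_s: 4.62
eef_pos: [0.55, -0.1058, 0.2799]
eef_rot: [-0.003, 1.0, 0.014, -0.006]
wrist_force: [0.6, -0.1, 0.2]
opening: 0.147
```

```bash
python3 - <<'E'
from h import *
s=snap('side','s2');print(ctrl.get_obs()['eef_pos'])
E
```

```text
[ 0.55399204 -0.10684097  0.29144394]
```

View pics/s2.png

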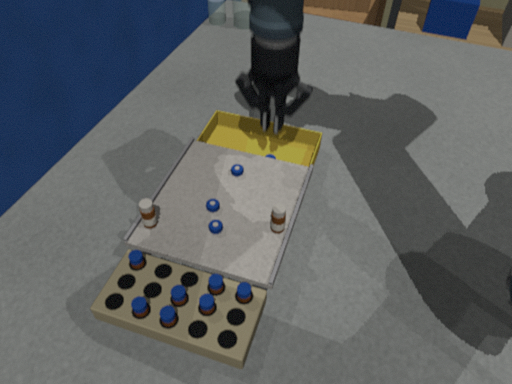

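cap3 is in the bin at (270,157), and the other three caps haven't moved. cap4 next.

move_arm(
  moves=[
    {"gripper": 15, "x": 1.7, "y": -5.5, "z": 0, "roll": 0},
    {"gripper": 15, "x": 1.7, "y": -5.5, "z": 0, "roll": 0},
    {"gripper": 15, "x": 0, "y": 0, "z": 0, "roll": 0},
    {"gripper": 15, "x": 0, "y": 0, "z": 4, "roll": 0},
    {"gripper": 15, "x": 0, "y": 0, "z": 2, "roll": 0},
  ],
)

```text
time_s: 5.3
eef_pos: [0.5822, 0.0043, 0.2227]
eef_rot: [-0.0, 1.0, 0.014, -0.001]
wrist_force: [-0.0, 0.8, -0.3]
opening: 0.15
```

move_arm(
  moves=[
    {"gripper": 15, "x": 0.3, "y": 0.8, "z": 0, "roll": 0},
    {"gripper": 15, "x": 0, "y": 1.8, "z": 0, "roll": 0},
    {"gripper": 15, "x": 0, "y": 2, "z": 0, "roll": 0},
    {"gripper": 15, "x": 0, "y": 2, "z": 0, "roll": 0},
    {"gripper": 15, "x": 0, "y": 2, "z": 0, "roll": 0},
  ],
)

```text
time_s: 5.92
eef_pos: [0.5887, -0.0835, 0.2252]
eef_rot: [0.0, 1.0, 0.014, 0.0]
wrist_force: [0.9, 1.1, 1.0]
opening: 0.149
```

move_arm(
  moves=[
    {"gripper": 15, "x": 0, "y": 2, "z": 0, "roll": 0},
    {"gripper": 15, "x": 0, "y": 0.8, "z": 0, "roll": 0},
    {"gripper": 15, "x": 0, "y": 0, "z": 0, "roll": 0},
    {"gripper": 15, "x": 0, "y": 0, "z": -6, "roll": 0},
    {"gripper": 15, "x": 0, "y": 0, "z": 0, "roll": 0},
  ],
)

```text
time_s: 6.55
eef_pos: [0.5915, -0.1094, 0.2897]
eef_rot: [0.002, 1.0, 0.015, 0.004]
wrist_force: [0.3, 0.3, 1.2]
opening: 0.153
```

```bash
python3 - <<'E'
from h import *
s=snap('side','s3');print(ctrl.get_obs()['eef_pos'])
blobs(s,(100,120,80),(125,255,255),.055)
E
```

```text
[ 0.59047302 -0.10904273  0.2872977 ]
[73.9 72.3] [    0     0   209   216 23943] [ 1.0545 -0.1834  0.055 ]
[451.   16.9] [ 423    0   57   39 1666] [ 0.2763 -0.8113  0.055 ]
[212.4 205.2] [207 199  12  13  91] [0.5885 0.0618 0.055 ]
[215.  226.4] [209 220  13  13 100] [0.5656 0.1007 0.055 ]
[135.  256.5] [129 250  13  15 143] [0.6515 0.1974 0.055 ]
[215.3 280.9] [209 274  14  15 159] [0.5232 0.1899 0.055 ]
[243.8 289.5] [237 282  14  16 170] [0.4803 0.1875 0.055 ]
[177.7 292.3] [171 285  14  16 172] [0.564  0.2263 0.055 ]
[206.3 301.2] [200 294  14  16 175] [0.521  0.2236 0.055 ]
[138.5 304. ] [132 297  14  16 177] [0.6049 0.2624 0.055 ]
[166.9 313.3] [160 306  15  17 183] [0.5622 0.2598 0.055 ]
```

View pics/s3.png

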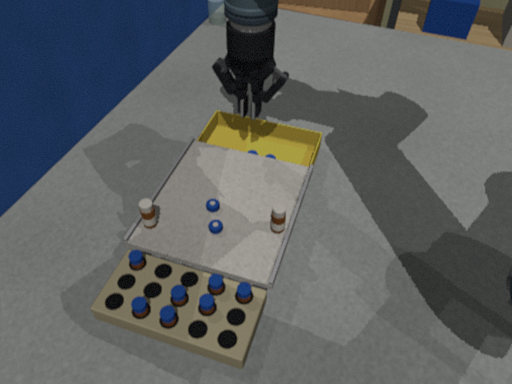

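cap3 and cap4 are both in the bin, at (270,157) and (252,154). cap2 and cap1 are still at (212,205) and (215,226). I'll take cap1 next, biased towards -x to clear cap2.

move_arm(
  moves=[
    {"gripper": 12, "x": -0.5, "y": -4.8, "z": 0, "roll": 0},
    {"gripper": 12, "x": -0.5, "y": -4.8, "z": 0, "roll": 0},
    {"gripper": 12, "x": -0.5, "y": -4.8, "z": 0, "roll": 0},
    {"gripper": 12, "x": -0.5, "y": -4.8, "z": 0, "roll": 0},
    {"gripper": 12, "x": -0.4, "y": -4.8, "z": 0, "roll": 0},
  ],
)

```text
time_s: 7.22
eef_pos: [0.5573, 0.1318, 0.2833]
eef_rot: [-0.0, 1.0, 0.015, -0.001]
wrist_force: [-0.1, 0.4, 0.6]
opening: 0.118
```

move_arm(
  moves=[
    {"gripper": 12, "x": 0, "y": 0, "z": 0, "roll": 0},
    {"gripper": 12, "x": 0, "y": 0, "z": 4, "roll": 0},
    {"gripper": 12, "x": 0, "y": 0, "z": 2, "roll": 0},
    {"gripper": 12, "x": 0, "y": 0, "z": 0, "roll": 0},
  ],
)

```text
time_s: 7.72
eef_pos: [0.5575, 0.1291, 0.2224]
eef_rot: [0.0, 1.0, 0.014, -0.003]
wrist_force: [0.1, -0.2, -0.4]
opening: 0.119
```

move_arm(
  moves=[
    {"gripper": 12, "x": 0.4, "y": 0.8, "z": 0, "roll": 0},
    {"gripper": 12, "x": 0, "y": 1.6, "z": 0, "roll": 0},
    {"gripper": 12, "x": 0, "y": 2, "z": 0, "roll": 0},
    {"gripper": 12, "x": 0, "y": 2, "z": 0, "roll": 0},
    {"gripper": 12, "x": 0, "y": 2, "z": 0, "roll": 0},
  ],
)

```text
time_s: 8.35
eef_pos: [0.565, 0.0441, 0.2249]
eef_rot: [0.0, 1.0, 0.014, 0.0]
wrist_force: [-0.1, 0.8, -0.1]
opening: 0.117
```

```bash
python3 - <<'E'
from h import *
s=snap('side','s4');print(ctrl.get_obs()['eef_pos'])
blobs(s[:] if 0 else s,(100,120,80),(125,255,255),.055)
E
```

```text
[0.56522046 0.04219198 0.224889  ]
[65.  76.5] [    0     0   168   216 22395] [ 1.0618 -0.1612  0.055 ]
[450.9  16.9] [ 423    0   57   39 1677] [ 0.2765 -0.8114  0.055 ]
[212.5 205.2] [207 199  12  13  97] [0.5884 0.0619 0.055 ]
[135.1 256.7] [129 250  13  15 148] [0.6513 0.1977 0.055 ]
[215.4 281.1] [209 274  14  16 168] [0.5229 0.1902 0.055 ]
[243.8 289.6] [237 282  14  16 176] [0.4803 0.1876 0.055 ]
[177.8 292.4] [171 285  14  16 173] [0.5637 0.2265 0.055 ]
[206.4 301.4] [200 294  14  16 183] [0.5208 0.2239 0.055 ]
[138.6 304.2] [132 297  14  16 183] [0.6047 0.2626 0.055 ]
[167.  313.5] [160 306  15  17 191] [0.5619 0.2601 0.055 ]
```

View pics/s4.png

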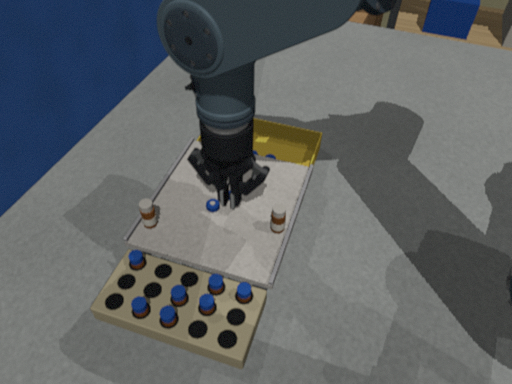

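cap2 hasn't moved, still at (212,205). cap1 has left its spot, hidden ahead of the fingers. I'll carry on to the bin.

move_arm(
  moves=[
    {"gripper": 12, "x": 0, "y": 2, "z": 0, "roll": 0},
    {"gripper": 12, "x": 0, "y": 2, "z": 0, "roll": 0},
    {"gripper": 12, "x": 0, "y": 2, "z": 0, "roll": 0},
    {"gripper": 12, "x": 0, "y": 2, "z": 0, "roll": 0},
    {"gripper": 12, "x": 0, "y": 2, "z": 0, "roll": 0},
  ],
)

```text
time_s: 9.02
eef_pos: [0.5679, -0.0555, 0.2247]
eef_rot: [0.0, 1.0, 0.014, 0.0]
wrist_force: [0.2, 1.1, 0.7]
opening: 0.123
```

move_arm(
  moves=[
    {"gripper": 12, "x": 0, "y": 2, "z": 0, "roll": 0},
    {"gripper": 12, "x": 0, "y": 2, "z": 0, "roll": 0},
    {"gripper": 12, "x": 0, "y": 1.3, "z": 0, "roll": 0},
    {"gripper": 12, "x": 0, "y": 0, "z": 0, "roll": 0},
    {"gripper": 12, "x": 0, "y": 0, "z": -6, "roll": 0},
  ],
)

```text
time_s: 9.65
eef_pos: [0.567, -0.106, 0.2798]
eef_rot: [-0.003, 1.0, 0.014, -0.006]
wrist_force: [0.7, -0.0, 0.7]
opening: 0.121
```

```bash
python3 - <<'E'
from h import *
s=snap('side','s5');print(ctrl.get_obs()['eef_pos'])
E
```

```text
[ 0.57100831 -0.10705201  0.29158031]
```

View pics/s5.png

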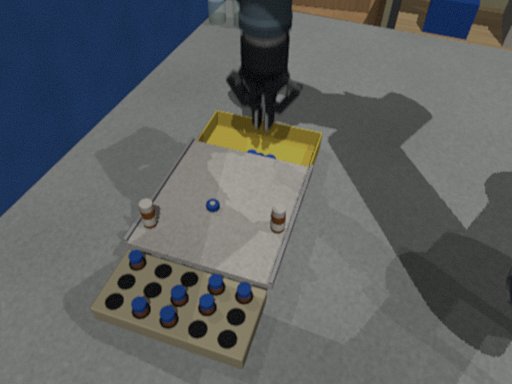

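Three caps are in the bin, at (252–271,157). Only cap2 is left, at (212,205), and both vials look undisturbed.

move_arm(
  moves=[
    {"gripper": 15, "x": 0.7, "y": -5.1, "z": 0, "roll": 0},
    {"gripper": 15, "x": 0.7, "y": -5.1, "z": 0, "roll": 0},
    {"gripper": 15, "x": 0.7, "y": -5.1, "z": 0, "roll": 0},
    {"gripper": 15, "x": 0.6, "y": -5.1, "z": 0, "roll": 0},
    {"gripper": 15, "x": 0, "y": 0, "z": 0, "roll": 0},
  ],
)

```text
time_s: 10.32
eef_pos: [0.59, 0.1018, 0.2848]
eef_rot: [-0.0, 1.0, 0.017, 0.0]
wrist_force: [-0.7, -0.0, -0.1]
opening: 0.149
```

move_arm(
  moves=[
    {"gripper": 15, "x": 0, "y": 0, "z": 4, "roll": 0},
    {"gripper": 15, "x": 0, "y": 0, "z": 2, "roll": 0},
    {"gripper": 15, "x": 0, "y": 0, "z": 0, "roll": 0},
  ],
)

```text
time_s: 10.7
eef_pos: [0.5895, 0.0971, 0.2227]
eef_rot: [-0.0, 1.0, 0.014, -0.002]
wrist_force: [0.1, -0.5, -0.5]
opening: 0.151
```

move_arm(
  moves=[
    {"gripper": 15, "x": 0, "y": 0.8, "z": 0, "roll": 0},
    {"gripper": 15, "x": 0, "y": 1.6, "z": 0, "roll": 0},
    {"gripper": 15, "x": 0, "y": 2, "z": 0, "roll": 0},
    {"gripper": 15, "x": 0, "y": 2, "z": 0, "roll": 0},
    {"gripper": 15, "x": 0, "y": 2, "z": 0, "roll": 0},
  ],
)

```text
time_s: 11.32
eef_pos: [0.5929, 0.0118, 0.2249]
eef_rot: [0.0, 1.0, 0.014, 0.0]
wrist_force: [-0.7, -0.3, 0.2]
opening: 0.148
```

move_arm(
  moves=[
    {"gripper": 15, "x": 0, "y": 2, "z": 0, "roll": 0},
    {"gripper": 15, "x": 0, "y": 2, "z": 0, "roll": 0},
    {"gripper": 15, "x": 0, "y": 2, "z": 0, "roll": 0},
    {"gripper": 15, "x": 0, "y": 2, "z": 0, "roll": 0},
    {"gripper": 15, "x": 0, "y": 2, "z": 0, "roll": 0},
  ],
)

```text
time_s: 11.95
eef_pos: [0.5958, -0.0876, 0.2247]
eef_rot: [0.0, 1.0, 0.014, 0.0]
wrist_force: [-0.7, -0.1, -0.1]
opening: 0.155
```

move_arm(
  moves=[
    {"gripper": 15, "x": 0, "y": 2, "z": 0, "roll": 0},
    {"gripper": 15, "x": 0, "y": 0.4, "z": 0, "roll": 0},
    {"gripper": 15, "x": 0, "y": 0, "z": 0, "roll": 0},
    {"gripper": 15, "x": 0, "y": 0, "z": -6, "roll": 0},
    {"gripper": 15, "x": 0, "y": 0, "z": -6, "roll": 0},
  ],
)

```text
time_s: 12.58
eef_pos: [0.5961, -0.1093, 0.345]
eef_rot: [-0.001, 1.0, 0.015, -0.001]
wrist_force: [1.6, -0.5, 0.9]
opening: 0.15
```

move_arm(
  moves=[
    {"gripper": 15, "x": 0, "y": 5, "z": -4, "roll": 0},
    {"gripper": 15, "x": -2, "y": 5, "z": 0, "roll": 0},
    {"gripper": 15, "x": -2, "y": 5, "z": 0, "roll": 0},
    {"gripper": 15, "x": -2, "y": 5, "z": 0, "roll": 0},
    {"gripper": 15, "x": 0, "y": 0, "z": 0, "roll": 0},
  ],
)

```text
time_s: 13.2
eef_pos: [0.5409, -0.3133, 0.3836]
eef_rot: [0.0, 1.0, 0.012, -0.0]
wrist_force: [-0.5, 0.8, -0.2]
opening: 0.15
```

```bash
python3 - <<'E'
from h import *
s=snap('side','s6');c=snap('top','t6');print(ctrl.get_obs()['eef_pos'],ctrl.get_obs()['time_s'])
blobs(c,(95,90,60),(130,255,255),.012)
cv2.imwrite('pics/m6.png',cv2.resize(np.hstack([c['img'][90:270,130:420],s['img'][100:280,90:380]])[:,:,::-1],None,fx=1.37,fy=1.37))
E
```

```text
[ 0.54216398 -0.31028565  0.38345729] 13.3
[14.4 27.1] [  0   0  38  85 499] [0.909  0.5811 0.012 ]
[250.4   4.7] [  29    0  483   13 4739] [0.9525 0.0746 0.012 ]
[183.9 136.8] [179 132  11  11  87] [0.6652 0.2054 0.012 ]
[340.6 158.3] [338 153   6  11  58] [ 0.6208 -0.1078  0.012 ]
[149.  160.8] [144 156  11  11  88] [0.6158 0.2743 0.012 ]
[349.  181.7] [341 167  16  31 301] [ 0.5739 -0.1232  0.012 ]
[166.9 182.1] [162 177  11  11  91] [0.5724 0.2361 0.012 ]
[149.2 183.1] [144 178  11  11  88] [0.5702 0.2715 0.012 ]
[185.3 203.7] [180 199  11  11  94] [0.5292 0.1975 0.012 ]
[167.4 204.7] [162 200  11  11  92] [0.5272 0.233  0.012 ]
[185.9 226.9] [181 222  11  11  94] [0.4838 0.1947 0.012 ]
```

View pics/m6.png

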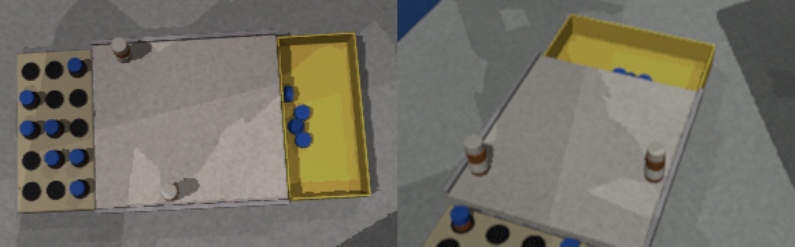

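```bash
python3 - <<'E'
import cv2,numpy as np
c=cv2.imread('pics/t6.png')[130:210,320:400];s=cv2.imread('pics/s6.png')[110:190,210:330]
cv2.imwrite('pics/z6.png',np.hstack([cv2.resize(c,(320,320),interpolation=2),cv2.resize(s,(480,320),interpolation=2)]))
E
```

```text
(no output)
```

View pics/z6.png

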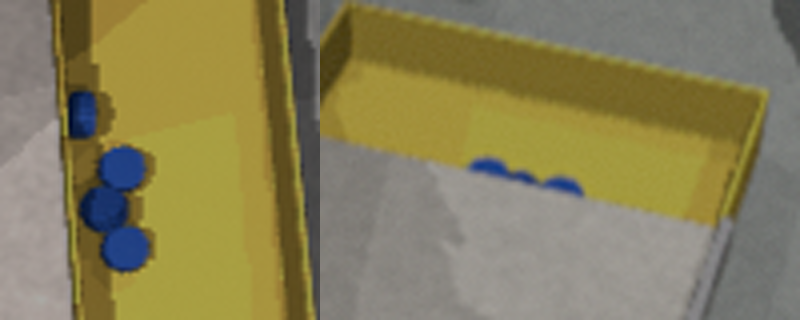

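All four caps are inside the bin. One is tilted against the near wall, well below the rim. The vials' positions match the start and the robot is clear, so I'm handing in.

```bash
python3 -c "
from bench import ctrl
ctrl.hand_in()"
```

```text
the job is handed in; nothing more can be done
```

I swept all four caps into the yellow bin one at a time (cap3, cap4, cap1, cap2), using nearly shut fingertips about 4 mm above the deck. I handed the job in at about 13 s of robot time.

- **Caps:** in the final top view, all four are inside the bin. Three lie just off its near wall. The fourth is propped on edge against that wall and looks well below the rim. The side camera shows only three, because the deck's end hides the fourth.
- **Vials:** both are upright and look to be where they started. I judged this by eye from the pictures and did not measure their positions again.
- **Forces and clearance:** wrist force readings stayed under about 2 N, and the arm was clear of everything at the end.

No checks failed or disagreed. The first move calls were refused because their rows left out some fields, and the arm did not move.

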